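# Read a sample tin's label with the hand scanner

## Task

Stock check in the coffee lab: first pull the top drawer of the little sample cabinet out to its stop. Then draw the cordless scanner up out of its charging cradle, tip its nose down to a slant of about 45 degrees and aim it, from about 12 cm away, at the middle of the label on the rear left tin in the drawer (left as the robot faces the cabinet). It reads by itself: finish while still holding it up there, steady, on its label and touching nothing but the gripper, and leave the two bowls and the glass mug where they stand.

Things in the scene. Friction and masses are not known exactly. Their poses are not given: they have to be found in the camera images.
- top_drawer (a joint): how far the top drawer of the cabinet is pulled out, m: 0 closed, 0.15 at its stop; it may start a little open. It slides level on runners, straight out of the cabinet's front (along -x of cabinet), takes about 2 to 4 N to move and stays where it is left
- drawer_handle (a point): middle of the top drawer's steel bar handle: round, level, 100 mm long, 11 mm thick, along the point's y, parallel to the front, its centre 35 mm out from it, 117 mm above the table, 33 mm below the cabinet's top. Moves with the drawer; x points into the cabinet, z up. The lower drawer has a like handle 77 mm below and stays shut
- label (a point): centre of the flat white bar label (28 mm along x, 42 along y) on the lid of the rear left tin, 125 mm above the table; moves with the drawer, hidden under the cabinet's top until it is out, 50 mm in front of the carcass at the stop. The drawer has four alike aluminium tins, 60 mm across, two by two, 66 mm between centres, fast in foam. Axes: x into the cabinet, y left, z up
- cabinet: small wooden cabinet, two drawers one over the other, 172 mm wide (y), 230 deep (x), 150 high, fixed. Origin on the table 90 mm in front of the carcass's middle (76 mm before the closed drawer fronts); x points into the cabinet, y left, z up. It stands to the robot's left or right, the cradle on the other side
- cradle: black charging cradle, fixed: base plate 115 by 90 by 14 mm, in its middle an upright open-topped pocket 49 by 45 mm outside, its rim 85 mm above the table; the scanner's handle stands 65 mm deep in it with 2.5 mm of play all round. Origin at the centre of the base's underside, z up
- scanner: grey cordless pistol-shaped scanner, 0.14 to 0.24 kg. Handle 34 by 30 mm, 105 mm tall, under a head 100 mm long (x), 50 wide (y), 38 high with parallel sides, spanning x -35 to +65, z 105 to 143 mm. Origin at the centre of the handle's foot; z up the handle, +x where the nose looks. Starts upright in the cradle, foot 20 mm above the table, nose level and roughly towards the robot
- scanner_head (a point): place to grip the scanner: middle of the head's sides, close to the balance point, 8 mm ahead of and 124 mm above the foot's centre; axes as the scanner's (50 mm wide along y). At the start 144 mm above the table
- scanner_window (a point): centre of the reading window in the nose, 67 mm ahead of and 124 mm above the foot's centre; the beam leaves here straight along +x; axes as the scanner's
- bowl_near: a white ceramic cupping bowl, rim diameter 92 mm, 58 mm high, loose on the table, a bystander; origin at the centre of its underside, the nearer to the robot of two in the middle of the table
- bowl_far: a white ceramic cupping bowl, rim diameter 92 mm, 58 mm high, loose on the table, a bystander; origin at the centre of its underside, the farther of the two
- mug: a heavy clear glass mug with a handle, 76 mm in diameter, 105 mm high, loose in the middle of the table close to the robot, a bystander; origin at the centre of its underside
Not all that is in view belongs to the job. Several things have the shape of the scanner; the one meant has the colours described above.

How it is judged:
By the outcome, as a careful person would: the job done as asked, in the order asked, and still so for the second after the job is handed in, while the arm keeps its last pose, push and grip.
It also fails if it takes over 58 s, if anything falls off the work surface, if the arm or the gripper's body presses on something with over 40 N, if the wrist force passes 120 N, or if a joint passes its speed limit or range.

## Robot

A 6-joint arm with a two-finger parallel gripper is mounted at the origin on the work surface. World frame = base frame: x ahead of the robot, y to its left, z up, the work surface at z = 0. Lengths are in m, angles in rad, forces in N, time in s.
With the tool pointing down it reaches from about 0.4 to 0.825 m from the base axis. Payload 7 kg.
Tool frame: the origin (TCP) lies midway between the tips of the shut fingers; the grasp point (between the pads) lies 19 mm behind it; z points along the fingers, y is the line along which they close (so a half turn about z gives the same grasp; the last joint's range is limited). The gripper opens to 88 mm and grips with 3 to 60 N. Pads are 19 mm wide; open, the fingers measure 130 mm over their backs; the gripper's body (78 mm by 193 mm) begins 47 mm behind the grasp point.
Start: joints at [1.59, 0.359, 0.012, 0, -1.224, -0.288], TCP at [0.179, 0.651, 0.227] pointing down, gripper open.
Joint ranges: [-3.07, 3.07], [-1.43, 2.12], [-1.02, 1.25], [-3.03, 1.67], [-3.05, -0], [-3.03, 3.03]. Speed limits (rad/s): [2.39, 2.39, 3.01, 3.14, 3.14, 3.14].

## Interface

Orientations are given as [roll, pitch, yaw] about the fixed x, y, z axes, in that order (R = Rz(yaw) Ry(pitch) Rx(roll)).
In Python, from station import arm gives the robot as it stands.
- The arm moves only by the tool servo_tool, never from a script. Its argument "deltas" is a list of rows, each a list of 7 numbers: the closure, from -1 (fully open) to 1 (shut), then the shift along the tool's x, y, z in mm, then the turn, a rotation vector about the tool's x, y, z in degrees. In form: [[gripper, x, y, z, ax, ay, az], ...]. A call has 1 to 20 rows; each row shifts and turns the commanded pose from where the row before left it, along the tool's axes as they then stand; what a row does not reach is not made up. A row lasts 1/12 s, in which the tool goes at most 41.7 mm and 7.16 degrees, less where a joint would pass 70% of its speed; a pose out of reach is approached as far as the arm can. A call is refused whole if a number of a shift passes 41.7 or a number of a turn 7.16, either way. A call with a gripper value outside its range is refused whole. The fingers move at their own pace and stop on an object; "squeeze" is the grip in N (left out, the last holds). Time passes only in rows, so rows that do not move let the fingers close. It gives the time, the measured TCP pose, the force, the opening and the grip force at its end, in the units of the state.
- arm.get_state(): the state, without advancing time (a new reading comes with each control period).
- arm.grab_frame(name): name is "side" or "top"; returns a dict with "color" (480x640x3 uint8, red, green, blue), "K" (3x3 intrinsics, pixels), "position" and "orientation" of the camera in the world. Camera axes: x right, y down, z forward; pixel columns grow to the right and rows downward; lengths in m; the calibration is good to about 2 mm. A picture is of the moment at which its call begins. There is no depth.
- arm.job_done(): hands the job in; it is judged then, once.
Trained networks look in a picture, given as the dict that the camera call returned (one of the last four; its "shot" number tells which), for a name from the list of things; names that differ only in an ending like _2 or _b are one class to them, and where a whole thing is asked for, a point or a joint stands for the part that bears it (a point fixed in the world has none). Each returns a list of dicts, best first, with "conf" (0 to 1); they miss things now and then, are a little off and sometimes report something else, mostly with a low value. They report only what shows in the picture. A call takes as long as a camera call. They do not tell look-alikes from the thing itself.
- arm.recognise(query, picture): "at" ([x, y, z] in m, in the coordinates of the camera as it stood for that picture, good to about 4 mm: the middle of the surface that is visible of it).
The state is a dict: "t": time; "q": joint angles; "qd": joint speeds; "joint_efforts": joint torques, N m; "eef_pos": TCP position; "ee_rot": TCP orientation; "force": force on the tool from outside, world axes, zero at the start; "moment": the same for the moment, N m; "width": finger opening in m; "gripper_force": force on a finger pad.
Only numpy, scipy, OpenCV 4.12 (cv2) and the standard library are available. Lean on these libraries where they do the work, as an engineer would, in place of code of your own. Each camera call takes 0.05 s, during which the arm holds its last target. There are 200 camera calls.

## Working session

There is one attempt and no reset: what is moved stays moved. The work goes in short steps, Python scripts to look and compute and a tool call to move; the robot and the scene stay as the last step left them, time stands still between calls to the robot, and variables do not carry over. Pictures are saved under pics/ and viewed, at most 10 in all, crops included, and the job is handed in when it is done.

Besides the shell and the picture viewer there is one more tool, called after "Request:" by a JSON object that holds its "name" and its "arguments", one argument or row to a line. servo_tool: Moves the arm, as the interface text tells. Its arguments: {"type":"object","properties":{"deltas":{"type":"array","items":{"type":"array","items":{"type":"number"}}},"squeeze":{"type":"number"}},"required":["deltas"]}

```bash
ls; mkdir -p pics
cat > h.py <<'E'
from station import arm
import numpy as np, cv2
from scipy.spatial.transform import Rotation as R
np.set_printoptions(precision=4,suppress=True)
def Rc(o):
    o=np.array(o,float)
    if o.shape==(3,3): return o
    return R.from_euler('xyz',o).as_matrix() if o.size==3 else R.from_quat(o).as_matrix()
def w(p,c): return Rc(p['orientation'])@np.array(c)+np.array(p['position'])
def ray(p,u,v,z):
    d=Rc(p['orientation'])@np.linalg.inv(np.array(p['K']))@np.array([u,v,1.]);o=np.array(p['position'])
    return o+d*(z-o[2])/d[2]
def px(p,X):
    c=Rc(p['orientation']).T@(np.array(X)-np.array(p['position']));k=np.array(p['K'])@c;return k[:2]/k[2]
def grab(n,f=None):
    p=arm.grab_frame(n)
    if f: cv2.imwrite('pics/'+f,p['color'][:,:,::-1])
    return p
E
python3 - <<'E'
from h import *
for n in('side','top'):
    p=grab(n,n+'0.png'); print(n,p['position'],p['orientation'],p['K'][0][0])
    for q in('drawer_handle','scanner','scanner_head','scanner_window','cradle','cabinet','bowl_near','mug'):
        print(q,[(round(d['conf'],2),w(p,d['at']),px(p,w(p,d['at'])).round()) for d in arm.recognise(q,p)])
s=arm.get_state();print(s)
E
```

```text
pics
side [ 0.3211 -0.6188  0.7326] [-2.3535 -0.0039 -0.3407] 438.58845794499535
drawer_handle [(0.84, array([0.5901, 0.1679, 0.125 ]), array([307., 171.]))]
scanner [(0.95, array([ 0.6125, -0.3631,  0.1411]), array([437., 359.])), (0.84, array([ 0.5213, -0.1877,  0.1595]), array([337., 282.]))]
scanner_head [(0.89, array([ 0.5217, -0.1921,  0.1635]), array([338., 282.])), (0.7, array([ 0.6106, -0.3661,  0.1433]), array([437., 361.])), (0.6, array([ 0.3421, -0.1974,  0.1389]), array([235., 323.]))]
scanner_window [(0.96, array([ 0.5195, -0.192 ,  0.1585]), array([337., 284.])), (0.83, array([ 0.3373, -0.1986,  0.1442]), array([232., 322.])), (0.67, array([ 0.6107, -0.365 ,  0.1414]), array([436., 361.]))]
cradle [(0.84, array([ 0.523 , -0.2067,  0.014 ]), array([338., 338.]))]
cabinet [(0.91, array([0.6983, 0.1395, 0.1248]), array([355., 169.]))]
bowl_near [(0.68, array([0.555 , 0.0063, 0.0381]), array([316., 248.]))]
mug [(0.88, array([ 0.3842, -0.0381,  0.0687]), array([243., 273.]))]
top [ 0.3812 -0.0437  1.4914] [-3.0092  0.0038 -1.5583] 615.4671794161477
drawer_handle [(0.57, ar
[... 798 characters left out ...]
 array([217., 164.]))]
bowl_near [(0.95, array([ 0.5482, -0.0103,  0.0263]), array([312., 244.])), (0.38, array([ 0.5163, -0.1828,  0.1591]), array([390., 252.]))]
mug [(0.65, array([ 0.3772, -0.0112,  0.0052]), array([312., 316.]))]
{'t': 0.9, 'q': array([ 1.5901,  0.3586,  0.0119, -0.    , -1.2241, -0.2881]), 'qd': array([ 0.0004, -0.0005, -0.0001, -0.0005,  0.0042,  0.0006]), 'joint_efforts': array([ -0.0004, -58.236 ,  29.3306,   7.0018,   0.0127,  -0.    ]), 'eef_pos': array([0.1793, 0.6507, 0.2266]), 'ee_rot': array([-3.1416,  0.    , -0.2688]), 'force': array([-0.5096,  0.2345,  0.0922]), 'moment': array([-0.0327, -0.0164,  0.0005]), 'gripper_force': 0.0, 'width': 0.08739020169961954}
```

View pics/side0.png

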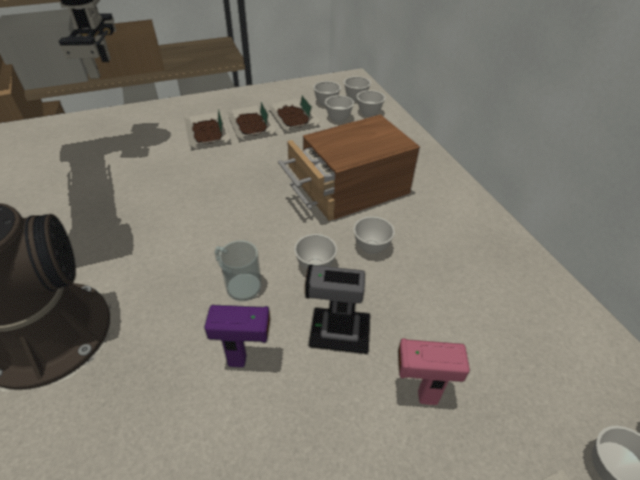

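View pics/top0.png

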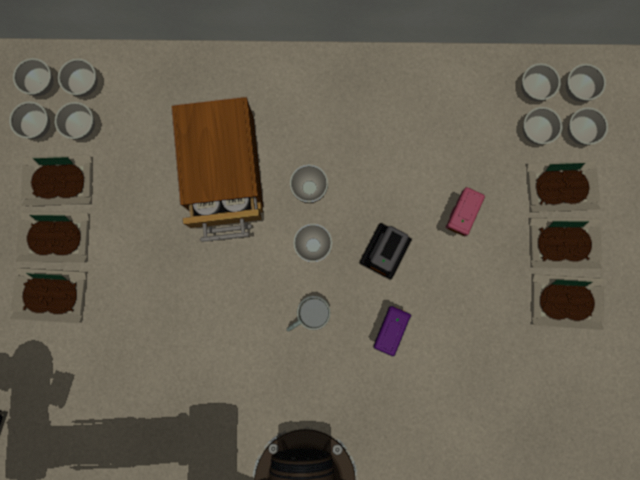

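The scene has the cabinet at left with its drawer slightly open (handle near top px (225,235)). The grey scanner stands in its cradle at top px (388,248), with purple and pink look-alikes nearby. I'll zoom in for precise corners.

Run:
```python
import cv2,numpy as np
t=cv2.imread('pics/top0.png');s=cv2.imread('pics/side0.png')
def c(i,x,y,ww,hh,k): return cv2.resize(i[y:y+hh,x:x+ww],None,fx=k,fy=k,interpolation=cv2.INTER_CUBIC)
a=c(t,160,90,110,160,3.5); b=c(t,350,210,80,80,3.5); d=c(s,290,250,90,110,2.5)
o=np.zeros((570,700,3),np.uint8);o[:a.shape[0],:a.shape[1]]=a;o[:280,400:680]=b;o[285:285+275,400:625]=d
cv2.imwrite('pics/z.png',o)
```

```text
(no output)
```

View pics/z.png

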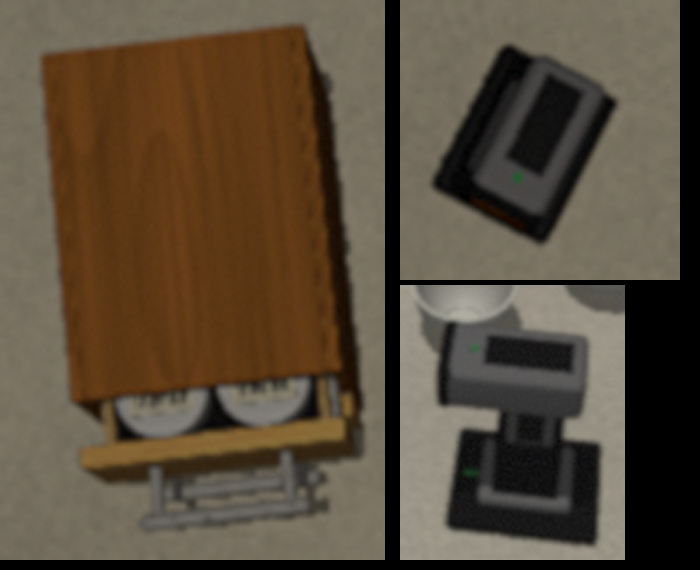

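Run:
```python
from h import *
p=grab('top')
f=lambda L,x0,y0,z:np.array([ray(p,x0+u/3.5,y0+v/3.5,z) for u,v in L])
C=f([(42,55),(303,27),(340,373),(75,402)],160,90,.15);print(C[:,:2]);print([np.linalg.norm(C[i]-C[i-1]) for i in range(4)])
d=(C[0]+C[1]-C[2]-C[3])[:2];print('cab yaw',np.degrees(np.arctan2(d[1],d[0])), C.mean(0))
for a,b in((0,1),(3,2)):
    e=C[b]-C[a];print('yaw side',np.degrees(np.arctan2(e[1],e[0]))+90)
H=f([(148,522),(322,505)],160,90,.117);print('handle',H,H.mean(0),np.linalg.norm(H[0]-H[1]))
S=f([(540,57),(605,90),(545,213),(475,185)],350-114.2857,210,.163);print(S[:,:2],[np.linalg.norm(S[i]-S[i-1]) for i in range(4)])
n=(S[2]+S[3]-S[0]-S[1])/2;yaw=np.arctan2(n[1],n[0]);print('scan yaw',np.degrees(yaw),S.mean(0))
B=f([(508,45),(616,100),(545,243),(435,187)],350-114.2857,210,.014);print('base',B[:,:2],B.mean(0),[np.linalg.norm(B[i]-B[i-1]) for i in range(4)])
for i in range(2):
  e=B[3-i]-B[i];print(np.degrees(np.arctan2(e[1],e[0])))
print('handle in side', px(grab('side'),H.mean(0)))
```

```text
[[0.8441 0.3084]
 [0.8648 0.1401]
 [0.6374 0.1101]
 [0.6168 0.2773]]
[np.float64(0.2294185307167709), np.float64(0.16953010499846174), np.float64(0.22933842574696617), np.float64(0.16843922811349596)]
cab yaw 7.655396178526985 [0.7407 0.209  0.15  ]
yaw side 7.0072604309842745
yaw side 7.030312710214233
handle [[0.5448 0.2348 0.117 ]
 [0.5572 0.1232 0.117 ]] [0.551 0.179 0.117] 0.11233003721617506
[[ 0.5725 -0.1828]
 [ 0.5523 -0.2231]
 [ 0.4753 -0.1857]
 [ 0.4921 -0.1425]] [np.float64(0.08990204999290016), np.float64(0.045115681015186385), np.float64(0.08554132660259801), np.float64(0.04633355763936755)]
scan yaw 153.703865242277 [ 0.5231 -0.1835  0.163 ]
base [[ 0.6021 -0.1762]
 [ 0.5646 -0.2508]
 [ 0.4654 -0.2015]
 [ 0.5029 -0.1261]] [ 0.5337 -0.1887  0.014 ] [np.float64(0.11117436412889752), np.float64(0.08345319401022351), np.float64(0.11076240285112082), np.float64(0.08426178883561553)]
153.1968138897291
153.6142053607155
handle in side [289.5717 174.8375]
```

```bash
cat >> h.py <<'E'
def to(pos,rot,base=None):
    """shift (tool axes, mm) after turning first (turn in deg, tool axes)"""
    s=arm.get_state(); A=R.from_euler('xyz',s['ee_rot']); B=rot if isinstance(rot,R) else R.from_euler('xyz',rot)
    turn=np.degrees((A.inv()*B).as_rotvec()); d=(np.array(pos)-s['eef_pos'])*1e3
    print('turn',turn,'then shift',B.inv().apply(d),'| shift before turn',A.inv().apply(d),'norm',np.linalg.norm(d))
E
python3 - <<'E'
from h import *
to([.570,.187,.21],[np.pi,0,np.radians(7.2)])
E
```

```text
turn [  0.0017  -0.001  -22.6018] then shift [329.5117 509.0268  16.5645] | shift before turn [499.8354 343.2931  16.5844] norm 606.5975693938805
```

Request:
{"name": "servo_tool", "arguments": {
  "deltas": [
    [1, 0, 0, 0, 0, 0, -5.65],
    [1, 0, 0, 0, 0, 0, -5.65],
    [1, 0, 0, 0, 0, 0, -5.65],
    [1, 0, 0, 0, 0, 0, -5.65],
    [1, 20.6, 31.8, 1, 0, 0, 0],
    [1, 20.6, 31.8, 1, 0, 0, 0],
    [1, 20.6, 31.8, 1, 0, 0, 0],
    [1, 20.6, 31.8, 1, 0, 0, 0],
    [1, 20.6, 31.8, 1, 0, 0, 0],
    [1, 20.6, 31.8, 1, 0, 0, 0],
    [1, 20.6, 31.8, 1, 0, 0, 0],
    [1, 20.6, 31.8, 1, 0, 0, 0],
    [1, 20.6, 31.8, 1, 0, 0, 0],
    [1, 20.6, 31.8, 1, 0, 0, 0],
    [1, 20.6, 31.8, 1, 0, 0, 0],
    [1, 20.6, 31.8, 1, 0, 0, 0],
    [1, 20.6, 31.8, 1, 0, 0, 0],
    [1, 20.6, 31.8, 1, 0, 0, 0],
    [1, 20.6, 31.8, 1, 0, 0, 0],
    [1, 20.6, 31.8, 1, 0, 0, 0]
  ]
}}

```text
t: 2.67
eef_pos: [0.571, 0.1857, 0.2108]
ee_rot: [-3.141, -0.001, 0.126]
force: [0.1, 0.6, 0.5]
width: 0.0003
gripper_force: 0.0
```

Run:
```python
from h import *
s=arm.get_state();print(s['q'],s['eef_pos'],s['ee_rot'])
a=grab('side');b=grab('top')
for p in(a,b):
    print([(round(d['conf'],2),w(p,d['at']),px(p,w(p,d['at'])).round()) for d in arm.recognise('drawer_handle',p)])
    print(px(p,[.5503,.1849,.117]))
def c(i,x,y,ww,hh,k): return cv2.resize(i[y:y+hh,x:x+ww,::-1],None,fx=k,fy=k,interpolation=cv2.INTER_CUBIC)
o=np.hstack([c(a['color'],250,90,110,140,3.5),c(b['color'],170,150,110,140,3.5)])
cv2.imwrite('pics/z1.png',o)
```

```text
[ 0.6395  0.2475 -0.1824  0.0001 -1.1403  1.0571] [0.571  0.1857 0.2108] [-3.1414 -0.0005  0.1258]
[(0.75, array([0.594 , 0.1652, 0.1238]), array([309., 172.]))]
[288.5227 173.4643]
[(0.96, array([0.571 , 0.1624, 0.1202]), array([235., 228.])), (0.24, array([ 0.5163, -0.1799,  0.1603]), array([389., 252.]))]
[224.5268 236.9981]
```

View pics/z1.png

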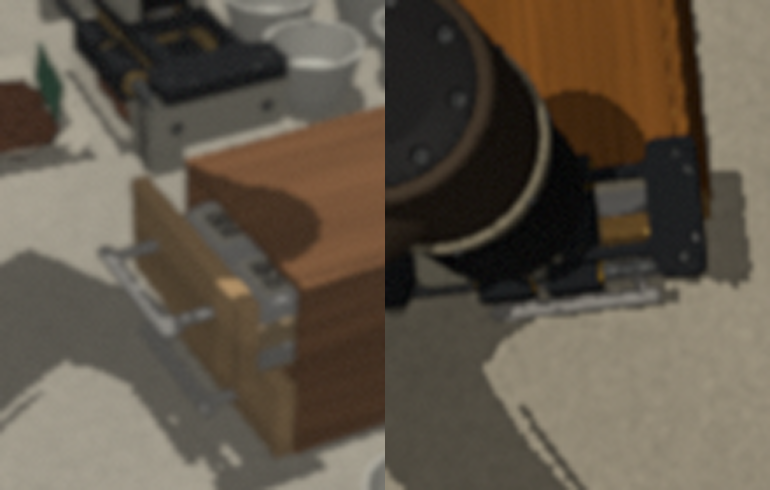

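The side crop shows the bar's middle at full-image px (290,173). The prediction was (288.5,173.5), so the position is confirmed and I'll lower the shut fingers behind the bar.

Request:
{"name": "servo_tool", "arguments": {
  "deltas": [
    [1, 0, 0, 20, 0, 0, 0],
    [1, 0, 0, 20, 0, 0, 0],
    [1, 0, 0, 20, 0, 0, 0],
    [1, 0, 0, 16, 0, 0, 0],
    [1, 0, 0, 10, 0, 0, 0],
    [1, 0, 0, 10, 0, 0, 0],
    [1, 0, 0, 9, 0, 0, 0],
    [1, 0, 0, 0, 0, 0, 0],
    [1, 0, 0, 0, 0, 0, 0]
  ]
}}

```text
t: 3.62
eef_pos: [0.57, 0.1875, 0.1056]
ee_rot: [3.141, 0.0, 0.126]
force: [-0.3, 0.5, 0.5]
width: 0.0005
gripper_force: 0.0
```

Request:
{"name": "servo_tool", "arguments": {
  "deltas": [
    [1, -6, 0, 0, 0, 0, 0],
    [1, -8, 0, 0, 0, 0, 0],
    [1, -10, 0, 0, 0, 0, 0],
    [1, -10, 0, 0, 0, 0, 0],
    [1, -10, 0, 0, 0, 0, 0],
    [1, -10, 0, 0, 0, 0, 0],
    [1, -10, 0, 0, 0, 0, 0],
    [1, -10, 0, 0, 0, 0, 0],
    [1, -10, 0, 0, 0, 0, 0],
    [1, -10, 0, 0, 0, 0, 0],
    [1, -6, 0, 0, 0, 0, 0],
    [1, -3, 0, 0, 0, 0, 0]
  ]
}}

```text
t: 4.62
eef_pos: [0.4665, 0.1739, 0.1055]
ee_rot: [3.141, 0.001, 0.126]
force: [3.0, -1.1, 0.2]
width: 0.0004
gripper_force: 1.1
```

Contact confirmed with about 3 N of drag, so I'm continuing gently to the stop.

Request:
{"name": "servo_tool", "arguments": {
  "deltas": [
    [1, -4, 0, 0, 0, 0, 0],
    [1, -4, 0, 0, 0, 0, 0],
    [1, -3, 0, 0, 0, 0, 0],
    [1, -3, 0, 0, 0, 0, 0],
    [1, -2, 0, 0, 0, 0, 0],
    [1, -2, 0, 0, 0, 0, 0],
    [1, 0, 0, 0, 0, 0, 0]
  ]
}}

```text
t: 5.2
eef_pos: [0.4503, 0.1721, 0.1056]
ee_rot: [-3.142, -0.001, 0.126]
force: [4.3, -1.5, -1.5]
width: 0.0008
gripper_force: 2.1
```

Request:
{"name": "servo_tool", "arguments": {
  "deltas": [
    [1, -2, 0, 0, 0, 0, 0],
    [1, -2, 0, 0, 0, 0, 0],
    [1, -2, 0, 0, 0, 0, 0],
    [1, -1, 0, 0, 0, 0, 0],
    [1, 0, 0, 0, 0, 0, 0]
  ]
}}

```text
t: 5.62
eef_pos: [0.4497, 0.1727, 0.1063]
ee_rot: [-3.141, -0.011, 0.128]
force: [39.8, -9.9, -26.3]
width: 0.0004
gripper_force: 18.8
```

Force rises sharply at x=0.450, so the drawer is at its stop. I'll relax and lift out.

Request:
{"name": "servo_tool", "arguments": {
  "deltas": [
    [1, 4, 0, 0, 0, 0, 0],
    [1, 4, 0, 0, 0, 0, 0],
    [1, 3, 0, 0, 0, 0, 0],
    [1, 0, 0, 0, 0, 0, 0],
    [1, 0, 0, -10, 0, 0, 0],
    [1, 0, 0, -20, 0, 0, 0],
    [1, 0, 0, -30, 0, 0, 0],
    [1, 0, 0, -40, 0, 0, 0],
    [1, 0, 0, -40, 0, 0, 0],
    [-1, 0, 0, -30, 0, 0, 0],
    [-1, 0, 0, 0, 0, 0, 0]
  ]
}}

```text
t: 6.53
eef_pos: [0.456, 0.174, 0.2824]
ee_rot: [-3.137, -0.009, 0.127]
force: [1.0, 0.3, -0.2]
width: 0.0088
gripper_force: 0.0
```

Run:
```python
from h import *
y=np.radians(153.5);g=np.array([.5231,-.1835])-.007*np.array([np.cos(y),np.sin(y)])
print(g)
to([g[0],g[1],.27],[np.pi,0,np.radians(-26.5)])
```

```text
[ 0.5294 -0.1866]
turn [-0.3977 -0.4272 33.7566] then shift [226.5363 289.9707  12.3942] | shift before turn [ 27.1095 367.0136  11.0198] norm 368.17838468546034
```

Request:
{"name": "servo_tool", "arguments": {
  "deltas": [
    [-1, 2.3, 30.6, 0, 0, 0, 0],
    [-1, 2.3, 30.6, 0, 0, 0, 0],
    [-1, 2.3, 30.6, 0, 0, 0, 0],
    [-1, 2.3, 30.6, 0, 0, 0, 0],
    [-1, 2.3, 30.6, 0, 0, 0, 0],
    [-1, 2.3, 30.6, 0, 0, 0, 0],
    [-1, 2.3, 30.6, 0, 0, 0, 0],
    [-1, 2.3, 30.6, 0, 0, 0, 0],
    [-1, 2.3, 30.6, 0, 0, 0, 0],
    [-1, 2.3, 30.6, 0, 0, 0, 0],
    [-1, 2.3, 30.6, 0, 0, 0, 0],
    [-1, 2.3, 30.6, 0, 0, 0, 0],
    [-1, 0, 0, 0, -0.4, -0.4, 6.75],
    [-1, 0, 0, 0, 0, 0, 6.75],
    [-1, 0, 0, 0, 0, 0, 6.75],
    [-1, 0, 0, 0, 0, 0, 6.75],
    [-1, 0, 0, 0, 0, 0, 6.75],
    [-1, 0, 0, 0, 0, 0, 0]
  ]
}}

```text
t: 8.03
eef_pos: [0.5268, -0.1878, 0.2751]
ee_rot: [3.132, 0.004, -0.469]
force: [-0.7, -0.4, 0.3]
width: 0.0877
gripper_force: 0.0
```

Run:
```python
from h import *
s=arm.get_state();print(s['q'],s['eef_pos'],s['ee_rot'],s['width'])
to([.5294,-.1866,.26],[np.pi,0,np.radians(-26.5)])
a=grab('side');b=grab('top')
for p in (a,b):
  for q in('label','scanner_head','drawer_handle'): print(q,[(round(d['conf'],2),w(p,d['at']),px(p,w(p,d['at'])).round()) for d in arm.recognise(q,p)])
print('pred label',px(b,[.573,.2209,.125]),px(a,[.573,.2209,.125]), 'pred head',px(a,[.5294,-.1866,.144]),px(a,[.5294,-.1866,.163]))
def c(i,x,y,ww,hh,k): return cv2.resize(i[y:y+hh,x:x+ww,::-1],None,fx=k,fy=k,interpolation=cv2.INTER_CUBIC)
o=np.hstack([c(a['color'],290,230,100,140,4),c(b['color'],160,180,100,140,4)])
cv2.imwrite('pics/z2.png',o)
```

```text
[ 0.0124  0.1429 -0.1693  0.0071 -1.2662  1.0875] [ 0.5268 -0.1878  0.2751] [ 3.1321  0.0036 -0.4688] 0.08771629406112642
turn [ 0.5429  0.2057 -0.3585] then shift [ 1.7638 -2.2676 15.1431] | shift before turn [ 1.8035 -2.4221 15.1145] norm 15.413228403188683
label [(0.86, array([0.5284, 0.1619, 0.1232]), array([282., 179.])), (0.29, array([ 0.5211, -0.1936,  0.1556]), array([338., 286.]))]
scanner_head [(0.92, array([ 0.3438, -0.1972,  0.1401]), array([236., 322.])), (0.87, array([ 0.5178, -0.1934,  0.1636]), array([337., 283.])), (0.56, array([ 0.6097, -0.364 ,  0.1419]), array([435., 360.])), (0.54, array([ 0.523 , -0.2053,  0.0128]), array([338., 338.]))]
drawer_handle [(0.71, array([0.5288, 0.1611, 0.123 ]), array([283., 179.])), (0.61, array([ 0.5228, -0.2056,  0.013 ]), array([338., 338.]))]
label [(0.74, array([0.5309, 0.1984, 0.1231]), array([218., 245.])), (0.51, array([ 0.4971, -0.1702,  0.1593]), array([384., 261.]))]
scanner_head [(0.93, array([ 0.3464, -0.1846,  0.1433]), array([390., 331.])), (0.73, array([ 0.4959, -0.1699,  0.1602]), array([384., 261.])), (0.59, array([ 0.6074, -0.3736,  0.1417]), array([475., 213.]))]
drawer_handle [(0.86, array([0.5301, 0.1988, 0.1227]), array([218., 246.]))]
pred label [208.2617 226.3276] [292.9849 160.3401] pred head [340.8918 285.6561] [341.4584 278.5275]
```

View pics/z2.png

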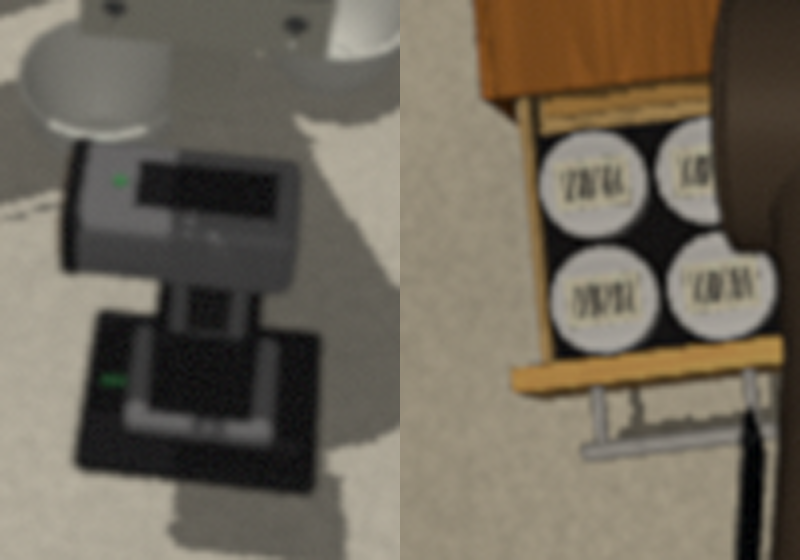

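The rear-left label is at top px (208.7,225.2), which matches the prediction. The scanner head in the side view also matches. Descending to grip.

Request:
{"name": "servo_tool", "arguments": {
  "deltas": [
    [-1, 1.8, -2.4, 10, 0.5, 0.2, -0.4],
    [-1, 0, 0, 25, 0, 0, 0],
    [-1, 0, 0, 25, 0, 0, 0],
    [-1, 0, 0, 25, 0, 0, 0],
    [-1, 0, 0, 25, 0, 0, 0],
    [-1, 0, 0, 20, 0, 0, 0],
    [-1, 0, 0, 12, 0, 0, 0],
    [-1, 0, 0, 8, 0, 0, 0],
    [-1, 0, 0, 0, 0, 0, 0],
    [-1, 0, 0, 0, 0, 0, 0]
  ],
  "squeeze": 40
}}

```text
t: 9.27
eef_pos: [0.5303, -0.1872, 0.1258]
ee_rot: [3.141, -0.001, -0.456]
force: [-0.3, -0.0, 0.4]
width: 0.0875
gripper_force: 0.0
```

Run:
```python
from h import *
s=arm.get_state();print(s['force'])
to([.5294,-.1866,.125],[np.pi,0,np.radians(-26.5)])
```

```text
[-0.3115 -0.0459  0.4436]
turn [ 0.0613 -0.055   0.3738] then shift [-1.0605 -0.1761  0.7863] | shift before turn [-1.0601 -0.1838  0.7851] norm 1.3319006388583199
```

Request:
{"name": "servo_tool", "arguments": {
  "deltas": [
    [0.2, -1, 0, 0.5, 0, 0, 0],
    [0.2, 0, 0, 0, 0, 0, 0],
    [1, 0, 0, 0, 0, 0, 0],
    [1, 0, 0, 0, 0, 0, 0],
    [1, 0, 0, 0, 0, 0, 0],
    [1, 0, 0, 0, 0, 0, 0],
    [1, 0, 0, 0, 0, 0, 0]
  ]
}}

```text
t: 9.85
eef_pos: [0.5292, -0.1867, 0.1252]
ee_rot: [3.141, -0.001, -0.456]
force: [-0.2, -0.3, 1.4]
width: 0.0499
gripper_force: 39.9
```

Width is 50 mm, matching the head, with little side force. Lifting straight up.

Request:
{"name": "servo_tool", "arguments": {
  "deltas": [
    [1, 0, 0, -5, 0, 0, 0],
    [1, 0, 0, -10, 0, 0, 0],
    [1, 0, 0, -15, 0, 0, 0],
    [1, 0, 0, -15, 0, 0, 0],
    [1, 0, 0, -20, 0, 0, 0],
    [1, 0, 0, -25, 0, 0, 0],
    [1, 0, 0, -30, 0, 0, 0],
    [1, 0, 0, -35, 0, 0, 0],
    [1, 0, 0, -35, 0, 0, 0],
    [1, 0, 0, -20, 0, 0, 0],
    [1, 0, 0, 0, 0, 0, 0]
  ]
}}

```text
t: 10.77
eef_pos: [0.5307, -0.1872, 0.3415]
ee_rot: [-3.14, -0.01, -0.456]
force: [0.2, 0.0, -1.2]
width: 0.0499
gripper_force: 39.9
```

```bash
cat >> h.py <<'E'
L=np.array([.575,.2205,.125])
def goal(az,dist=.12,slant=45):
    a=np.radians(az);s=np.radians(slant)
    x=np.array([np.cos(a)*np.cos(s),np.sin(a)*np.cos(s),-np.sin(s)]); y=np.array([-np.sin(a),np.cos(a),0]); z=np.cross(x,y)
    head=L-x*dist-x*.059            # grip point on scanner
    tcp=head-z*.019
    return tcp,R.from_matrix(np.column_stack([-x,y,-z]))
E
python3 - <<'E'
from h import *
s=arm.get_state();print(s['force'],s['eef_pos'],s['ee_rot'])
a=grab('side','lift_s.png');b=grab('top')
for az in(7,30,47):
    p,r=goal(az);print(az,p,r.as_euler('xyz'))
    f=R.from_euler('xyz',[np.pi,0,np.radians(az-180)]);to([p[0],p[1],.33],f)
E
```

```text
[ 0.2153  0.0343 -1.1729] [ 0.5307 -0.1872  0.3415] [-3.1401 -0.0096 -0.4561]
7 [0.436  0.2034 0.2381] [ 3.1416 -0.7854 -3.0194]
turn [ -0.1875  -0.023  146.8438] then shift [ 44.7188 398.1765   6.1299] | shift before turn [-255.2235 -308.8869    5.6359] norm 400.7267140434326
30 [0.4538 0.1505 0.2381] [ 3.1416 -0.7854 -2.618 ]
turn [ -0.1641  -0.0549 123.8439] then shift [-103.2862  329.2913    6.1299] | shift before turn [-215.9864 -269.1758    5.7151] norm 345.16428452463384
47 [0.4795 0.1181 0.2381] [ 3.1416 -0.7854 -2.3213]
turn [ -0.1462  -0.0745 106.8439] then shift [-188.9309  243.7708    6.1299] | shift before turn [-178.5812 -251.4593    5.7988] norm 308.47470506745793
```

View pics/lift_s.png

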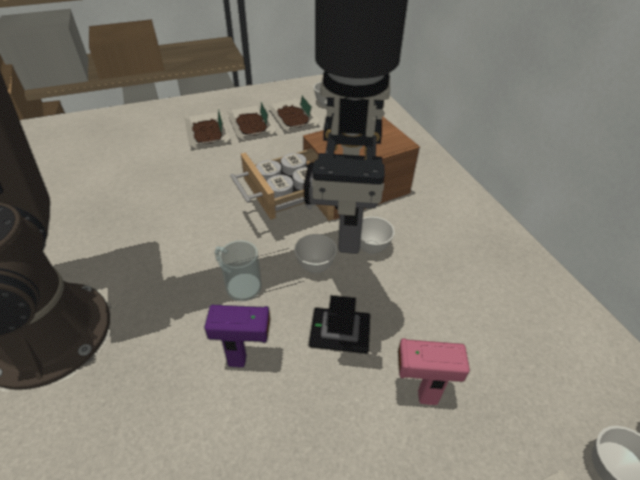

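Run:
```python
from h import *
p,r=goal(40);print(p)
to([p[0],p[1],.34],R.from_euler('xyz',[np.pi,0,np.radians(-140)]))
```

```text
[0.4677 0.1305 0.2381]
turn [ -0.1536  -0.0668 113.8439] then shift [-156.7709  282.0412   -3.8701] | shift before turn [-194.585  -257.4064   -4.2377] norm 322.7062371330012
```

Request:
{"name": "servo_tool", "arguments": {
  "deltas": [
    [1, 0, 0, 0, 0, 0, 3.8],
    [1, 0, 0, 0, 0, 0, 6],
    [1, 0, 0, 0, 0, 0, 6.5],
    [1, 0, 0, 0, 0, 0, 6.5],
    [1, 0, 0, 0, 0, 0, 6.5],
    [1, 0, 0, 0, 0, 0, 6.5],
    [1, 0, 0, 0, 0, 0, 6.5],
    [1, 0, 0, 0, 0, 0, 6.5],
    [1, 0, 0, 0, 0, 0, 6.5],
    [1, 0, 0, 0, 0, 0, 6.5],
    [1, 0, 0, 0, 0, 0, 6.5],
    [1, 0, 0, 0, 0, 0, 6.5],
    [1, 0, 0, 0, 0, 0, 6.5],
    [1, 0, 0, 0, 0, 0, 6.5],
    [1, 0, 0, 0, 0, 0, 6.5],
    [1, 0, 0, 0, 0, 0, 6.5],
    [1, 0, 0, 0, 0, 0, 6],
    [1, 0, 0, 0, 0, 0, 4],
    [1, 0, 0, 0, 0, 0, 3],
    [1, 0, 0, 0, 0, 0, 0]
  ]
}}

```text
t: 12.53
eef_pos: [0.5282, -0.1863, 0.3334]
ee_rot: [3.14, -0.002, -2.445]
force: [0.3, -0.3, -2.5]
width: 0.0503
gripper_force: 39.9
```

Request:
{"name": "servo_tool", "arguments": {
  "deltas": [
    [1, -6, 10, 0, 0, 0, 0],
    [1, -10, 18, 0, 0, 0, 0],
    [1, -11, 20, 0, 0, 0, 0],
    [1, -11, 20, 0, 0, 0, 0],
    [1, -11, 20, 0, 0, 0, 0],
    [1, -11, 20, 0, 0, 0, 0],
    [1, -11, 20, 0, 0, 0, 0],
    [1, -11, 20, 0, 0, 0, 0],
    [1, -11, 20, 0, 0, 0, 0],
    [1, -11, 20, 0, 0, 0, 0],
    [1, -11, 20, 0, 0, 0, 0],
    [1, -11, 20, 0, 0, 0, 0],
    [1, -11, 20, 0, 0, 0, 0],
    [1, -11, 20, 0, 0, 0, 0],
    [1, -6, 10, 0, 0, 0, 0],
    [1, -3, 4, 0, 0, 0, 0],
    [1, 0, 0, 0, 0, 0, 0]
  ]
}}

```text
t: 13.95
eef_pos: [0.4674, 0.1312, 0.3342]
ee_rot: [-3.141, -0.001, -2.44]
force: [-0.3, 0.1, -2.9]
width: 0.0501
gripper_force: 39.9
```

Run:
```python
from h import *
s=arm.get_state();print(s['q'],s['eef_pos'],s['ee_rot'],s['width'])
p,r=goal(40);to(p+[0,0,.06],r)
```

```text
[ 0.6808 -0.0149 -0.2065  0.0011 -1.3803 -1.5502] [0.4674 0.1312 0.3342] [-3.1405 -0.0012 -2.4399] 0.05012646771160097
turn [-0.1381 44.9335  0.1667] then shift [-25.3911  -0.7926  25.634 ] | shift before turn [ 0.1327 -0.7529 36.0812] norm 36.08926003281331
```

Request:
{"name": "servo_tool", "arguments": {
  "deltas": [
    [1, 0, 0, 0, -0.1, 3, 0.2],
    [1, 0, 0, 0, 0, 5, 0],
    [1, 0, 0, 0, 0, 5, 0],
    [1, 0, 0, 0, 0, 5, 0],
    [1, 0, 0, 0, 0, 5, 0],
    [1, 0, 0, 0, 0, 5, 0],
    [1, 0, 0, 0, 0, 5, 0],
    [1, 0, 0, 0, 0, 5, 0],
    [1, 0, 0, 0, 0, 4, 0],
    [1, 0, 0, 0, 0, 3, 0],
    [1, 0, 0, 0, 0, 0, 0],
    [1, 0, 0, 0, 0, 0, 0]
  ]
}}

```text
t: 14.95
eef_pos: [0.4684, 0.1301, 0.3332]
ee_rot: [3.14, -0.787, -2.446]
force: [0.5, -0.5, -1.7]
width: 0.0504
gripper_force: 39.9
```

Run:
```python
from h import *
s=arm.get_state();print(s['q'],s['eef_pos'],s['ee_rot'],s['width'])
p,r=goal(40);to(p,r)
```

```text
[ 0.683   0.4654  0.1635  0.0086 -2.0556 -1.5577] [0.4684 0.1301 0.3332] [ 3.1401 -0.7868 -2.4457] 0.0503626735406445
turn [ 0.1792 -0.0779 -0.0914] then shift [-67.0346   0.6991  67.3953] | shift before turn [-67.1252   0.5956  67.306 ] norm 95.0591715157363
```

Request:
{"name": "servo_tool", "arguments": {
  "deltas": [
    [1, -6, 0.1, 6, 0.2, -0.1, -0.1],
    [1, -10, 0.1, 10, 0, 0, 0],
    [1, -12, 0.1, 12, 0, 0, 0],
    [1, -12, 0.1, 12, 0, 0, 0],
    [1, -12, 0.1, 12, 0, 0, 0],
    [1, -8, 0.1, 8, 0, 0, 0],
    [1, -5, 0.1, 5, 0, 0, 0],
    [1, -2, 0.1, 2, 0, 0, 0],
    [1, 0, 0, 0, 0, 0, 0],
    [1, 0, 0, 0, 0, 0, 0],
    [1, 0, 0, 0, 0, 0, 0]
  ]
}}

```text
t: 15.87
eef_pos: [0.4678, 0.1312, 0.2407]
ee_rot: [-3.14, -0.782, -2.443]
force: [-0.2, 0.9, -2.4]
width: 0.0505
gripper_force: 39.9
```

Run:
```python
from h import *
s=arm.get_state();print(s['eef_pos'],s['ee_rot'],s['width'],s['force'])
p,r=goal(40);to(p,r)
A=R.from_euler('xyz',s['ee_rot']).as_matrix();x=-A[:,0];z=-A[:,2]
win=s['eef_pos']+z*.019+x*.059; t=(L-win)@x; print('win',win,'beam at label height',win+x*(L[2]-win[2])/x[2],'dist',t,'slant',np.degrees(np.arcsin(-x[2])))
a=grab('side');b=grab('top')
for p_ in(a,b):
  for q in('scanner_window','scanner_head','label'): print(q,[(round(d['conf'],2),w(p_,d['at']),px(p_,w(p_,d['at'])).round()) for d in arm.recognise(q,p_)][:3])
  ed=[s['eef_pos']+z*(.019+dz)+x*dx+A[:,1]*.025*sy for sy in(1,-1) for dx in(-.043,.057) for dz in(.019,-.019)]
  ims=p_['color'][:,:,::-1].copy()
  print(px(p_,L))
  big=cv2.resize(ims,None,fx=4,fy=4,interpolation=cv2.INTER_CUBIC)
  for e in ed: cv2.circle(big,tuple(int(v) for v in px(p_,e)*4+2),4,(0,255,0),1)
  for e,c in((L,(0,0,255)),(win,(255,0,0))): cv2.circle(big,tuple(int(v) for v in px(p_,e)*4+2),4,c,2)
  if p_ is a: o1=big[110*4:110*4+560,245*4:245*4+400]
  else: o2=big[190*4:190*4+560,185*4:185*4+400]
cv2.imwrite('pics/fin.png',np.hstack([o1,o2]))
```

```text
[0.4678 0.1312 0.2407] [-3.1401 -0.7823 -2.4434] 0.05049467518160633 [-0.2079  0.8604 -2.4002]
turn [-0.0903  0.1769  0.0036] then shift [-1.4688 -0.5167  2.0973] | shift before turn [-1.4623 -0.5135  2.1027] norm 2.612109761047415
win [0.5101 0.1667 0.2125] beam at label height [0.5775 0.2233 0.125 ] dist 0.12152008021599642 slant 44.82305841993415
scanner_window [(0.86, array([0.448 , 0.1036, 0.2326]), array([249., 159.])), (0.77, array([ 0.3366, -0.1988,  0.143 ]), array([232., 323.])), (0.61, array([ 0.61  , -0.3668,  0.1424]), array([437., 361.]))]
scanner_head [(0.73, array([0.4479, 0.1032, 0.2359]), array([249., 158.])), (0.58, array([ 0.3414, -0.1945,  0.1383]), array([235., 322.])), (0.56, array([ 0.6097, -0.3658,  0.1401]), array([436., 362.]))]
label [(0.61, array([0.5509, 0.153 , 0.1144]), array([293., 182.]))]
[293.8325 160.2723]
scanner_window [(0.86, array([0.4549, 0.1199, 0.2609]), array([244., 276.])), (0.86, array([ 0.6107, -0.3472,  0.1422]), array([463., 211.])), (0.59, array([ 0.3454, -0.1845,  0.1454]), array([390., 332.]))]
scanner_head [(0.81, array([ 0.6119, -0.3541,  0.1415]), array([466., 211.])), (0.68, array([0.4557, 0.1185, 0.2602]), array([245., 275.])), (0.6, array([ 0.3433, -0.1844,  0.141 ]), array([390., 332.]))]
label []
[208.4727 225.4476]
```

View pics/fin.png

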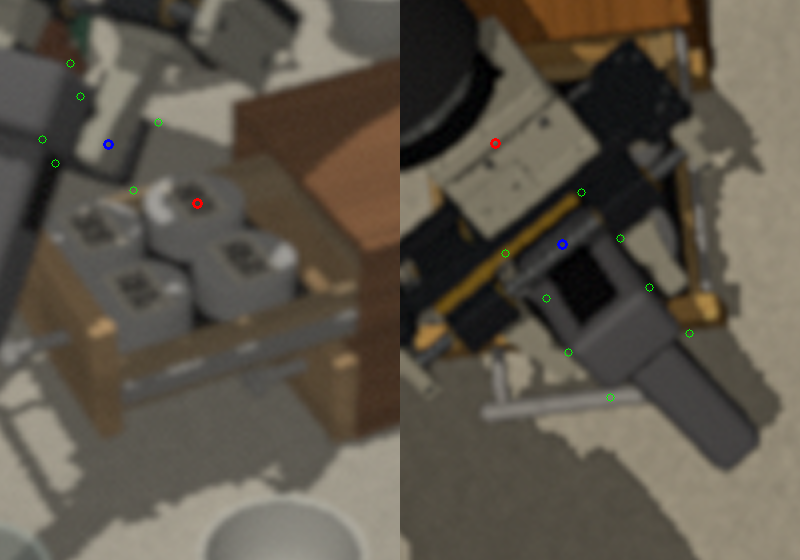

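```bash
cat >> h.py <<'E'
def wire(img,p,tcp,rot,col=(0,255,0),k=4,off=(0,0,0)):
    A=R.from_euler('xyz',rot).as_matrix();x=-A[:,0];y=A[:,1];z=-A[:,2]
    O=np.array(tcp)+z*.019-x*.008-z*.124+off[0]*x+off[1]*y+off[2]*z
    for lo,hi in(((-.035,-.025,.105),(.065,.025,.143)),((-.017,-.015,0),(.017,.015,.105))):
        V=[O+x*a+y*b+z*c for a in(lo[0],hi[0]) for b in(lo[1],hi[1]) for c in(lo[2],hi[2])]
        P=[tuple(int(v) for v in px(p,q)*k+k/2) for q in V]
        for i in range(8):
            for j in(1,2,4):
                if not i&j: cv2.line(img,P[i],P[i|j],col,1)
E
python3 - <<'E'
from h import *
a=grab('side');b=grab('top');s=arm.get_state()
up=lambda im:cv2.resize(im,None,fx=4,fy=4,interpolation=cv2.INTER_CUBIC)
l=up(cv2.imread('pics/lift_s.png'));wire(l,a,[.5307,-.1872,.3415],[-3.1401,-.0096,-.4561])
B=up(b['color'][:,:,::-1].copy());wire(B,b,s['eef_pos'],s['ee_rot'])
S=up(a['color'][:,:,::-1].copy());wire(S,a,s['eef_pos'],s['ee_rot'])
f=lambda i,x,y,W,H:i[y*4:(y+H)*4,x*4:(x+W)*4]
cv2.imwrite('pics/w.png',np.hstack([f(l,300,140,66,125),f(S,205,95,67,125),f(B,208,222,67,125)]))
E
```

```text
(no output)
```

View pics/w.png

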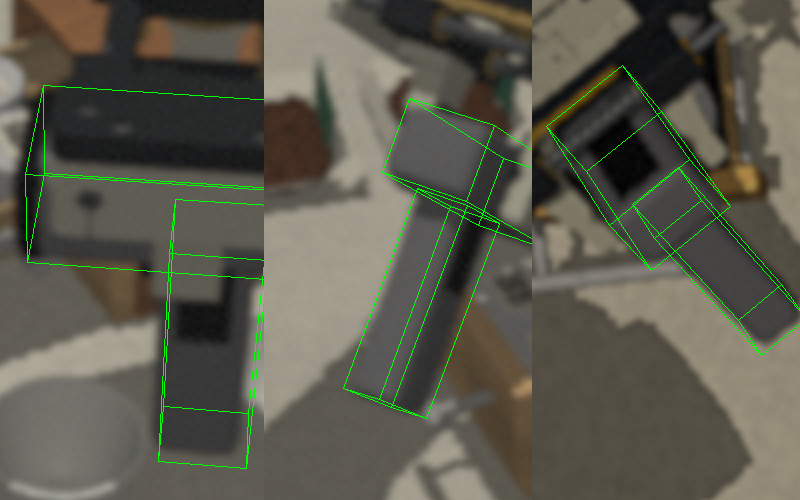

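The scanner wireframe fits both views to within about 1–2 mm, and the marked label point sits on the rear left tin. I'll apply one small correction and settle.

Request:
{"name": "servo_tool", "arguments": {
  "deltas": [
    [1, -1.5, -0.5, 2.1, -0.1, 0.2, 0],
    [1, 0, 0, 0, 0, 0, 0],
    [1, 0, 0, 0, 0, 0, 0],
    [1, 0, 0, 0, 0, 0, 0],
    [1, 0, 0, 0, 0, 0, 0],
    [1, 0, 0, 0, 0, 0, 0]
  ]
}}

```text
t: 16.87
eef_pos: [0.4674, 0.1304, 0.2374]
ee_rot: [3.141, -0.787, -2.443]
force: [-0.2, -0.7, -2.5]
width: 0.0505
gripper_force: 39.9
```

Run:
```python
from h import *
a=grab('side','end_s.png');b=grab('top')
s=arm.get_state()
A=R.from_euler('xyz',s['ee_rot']).as_matrix();x=-A[:,0];z=-A[:,2]
win=s['eef_pos']+z*.019+x*.059
print('win',win,'beam',win+x*(L[2]-win[2])/x[2],'dist',(L-win)@x,'slant',np.degrees(np.arcsin(-x[2])),s['qd'],s['gripper_force'],s['t'],s['force'])
for n,p in(('bowl_near',a),('bowl_near',b),('mug',a)): print(n,[(d['conf'],w(p,d['at'])) for d in arm.recognise(n,p)][:3])
```

```text
win [0.5096 0.1658 0.209 ] beam [0.5737 0.2196 0.125 ] dist 0.11964034963573772 slant 45.11472240626938 [ 0.0002 -0.0017  0.0006 -0.0001  0.0001  0.0022] 39.935524463653564 16.9667 [ 1.0254  0.0967 -2.5758]
bowl_near [(0.69, array([0.5529, 0.0039, 0.0402]))]
bowl_near [(0.89, array([ 0.5478, -0.0113,  0.0271]))]
mug [(0.65, array([ 0.3814, -0.0384,  0.0698])), (0.59, array([0.5522, 0.1492, 0.1098]))]
```

View pics/end_s.png

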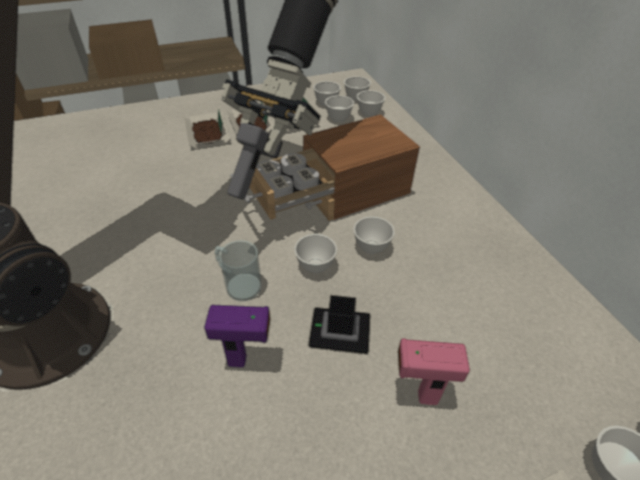

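The scanner is held slanted at px (250,160), clear of the drawer and aimed at the rear left tin. The bowls (316,250), (373,235) and mug (240,270) are where they started. Handing in.

```bash
python3 -c "
from station import arm
print(arm.job_done())"
```

```text
the job is handed in; nothing more can be done
None
```

The job is handed in at about 17 s; the judge's verdict isn't shown. The top drawer is at its stop, the grey scanner is held steady at a 45° slant about 12 cm from the rear left tin, its beam a computed 2 mm or so from the label's middle, and the bowls and mug were not moved.

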